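Set the lens cap of a laser cutter's lens tube in its service stand

TASK

Stand the laser cutter's lens tube, knurled cap up, fully home in the square pocket of the plywood service stand. Then screw the black cap down clockwise until it bottoms out, back it off a quarter turn so that the lens is not pinched when it warms, and finish still gripping the cap there without letting go, so that a colleague can lock it, the tube staying home in its pocket. Leave the brass nozzle, the fluid bottle, the orange gear and the screwdriver where they are.

Things in the scene. Friction and masses are not known exactly. Their poses are not given: they have to be found in the camera images.
- tube: Loose aluminium lens tube, upright on the bench at the start, 86 mm tall with its cap, about 0.26 kg. Origin: centre of its underside; z up, x and y square to its foot. From below: square foot 34 x 34 mm, 24 mm high; tube 31 mm dia (two dark bands) to 57 mm; collar 35 mm dia from 57 to 64 mm, red witness mark on its +x side; then the cap. The amber lens shows through the cap's opening.
- cap: Black knurled retaining cap on the tube's top, already started on its thread: 40 mm dia, 22 mm high, 23 mm opening in its top, red witness mark on rim and top along its own +x. Origin: on the axis at its lower edge, 64 mm above the tube's underside when bottomed out. It cannot come off. 0.06 kg.
- cap_mid (a point): Centre of the cap at half its height (11 mm above its lower edge, 11 mm below its top), the height to grip; on the cap, turns with it, x towards the red mark.
- thread (a joint): Angle of the cap on the tube's right-hand thread, rad. 0 = bottomed out: a hard stop, the two red marks in line. Grows as the cap is unscrewed (counterclockwise from above), up to 6.28; starts between 2.8 and 5.0. The cap rises 2 mm per turn, so a gap of up to 1.6 mm shows under it. Thread friction about 0.05 N m, no spring: it stays where it is left.
- stand: Fixed service stand of laser-cut plywood, screwed to the bench: base 110 x 110 x 12 mm, raised platform 62 x 62 mm, its top 78 mm above the bench, a square pocket in its middle. Origin: centre of the base's underside; x, y square to base and pocket. The pocket keeps the tube's foot from turning; the foot may go in any of the four ways round.
- seat (a point): Centre of the pocket's floor, 60 mm above the bench; axes as the stand's. The pocket is 36.5 mm square and 18 mm deep, with a 2 mm chamfer at its mouth. The tube is home when its origin is here, its foot standing 6 mm out of the pocket.
- nozzle: Loose brass air nozzle, a cone 34 mm dia, 44 mm tall, standing on its wide end; origin at the centre of its underside. Bystander.
- fluid: Loose amber bottle of cleaning fluid with a blue label, 38 mm dia, 95 mm tall, upright; origin at the centre of its underside. Bystander.
- gear: Loose flat orange printed gear, 51 mm dia, 10 mm thick, lying flat; origin at the centre of its underside. Bystander.
- driver: Loose screwdriver with a red handle, 150 mm long, lying along its x; origin near its middle. Bystander.

How it is judged (in metres and radians):
On the way, in this order (a step that is already met when the one before it is completed fails the run):
1. the tube stands fully home and upright in the pocket, its cap not yet bottomed out (horizontal distance between tube and seat below 0.004 m and z of tube in the frame of seat below 0.002 m and angle between tube's own z axis and vertical below 0.08 rad and value of joint thread above 0.3 rad), for 0.2 s.
2. the cap is bottomed out (within 4 degrees of its stop) with the tube home (value of joint thread below 0.07 rad and horizontal distance between tube and seat below 0.004 m and z of tube in the frame of seat below 0.003 m), for 0.15 s.
At the end, for the whole second after the job is handed in: Cap 90 degrees (give or take 20) back from its stop, at rest, gripped by the fingers with over 2 N; tube home in the pocket (within 4 mm of its centre, 3 mm of its floor, upright within 4.5 degrees); nozzle, bottle, gear and screwdriver within 25 mm of where they were (value of joint thread between 1.22 and 1.92 rad and velocity of joint thread between -0.1 and 0.1 rad/s and contact force between the fingers and cap above 2 N and horizontal distance between tube and seat below 0.004 m and z of tube in the frame of seat below 0.003 m and angle between tube's own z axis and vertical below 0.08 rad and distance of each of nozzle, gear, fluid, driver from where it was at the start of the episode below 0.025 m); the arm keeps its last pose, push and grip.
It fails at once if a bystander was pushed away (over 40 mm) or the bottle knocked over (distance of any of nozzle, gear, fluid, driver from where it was at the start of the episode above 0.04 m or angle between fluid's own z axis and vertical above 0.5 rad).
It also fails if it takes over 72 s, if anything falls off the work surface, if the arm or the gripper's body presses on something with over 40 N, if the wrist force passes 120 N, or if a joint passes its speed limit or range.

ROBOT

A 7-joint arm with a two-finger parallel gripper is mounted at the origin on the work surface. World frame = base frame: x ahead of the robot, y to its left, z up, the work surface at z = 0. Lengths are in mm, angles in rad, forces in N, time in s.
With the tool pointing down it reaches from about 400 to 750 mm from the base axis. Payload 19.5 kg.
Tool frame: the origin (TCP) lies on the mounting face of the last link; the fingertips stand 173 mm ahead of it and the grasp point (between the pads) lies 155 mm ahead of it; z points along the fingers, x is the direction in which the jaws open and shut, and the axes are right-handed (so a half turn about z gives the same grasp; the last joint's range is limited). The gripper opens to 85 mm and grips with 20 to 120 N. Pads are 22 mm wide; open, the fingers measure 114 mm over their backs; the gripper's body (76 mm by 85 mm) begins 54 mm behind the grasp point. The pads swing forward as they close: fully open they stand 13 mm farther back than shut.
Start: joints at [-1.329, 0.707, -0.028, 1.485, 0.022, 0.951, -0.075], TCP at [160.997, 551.993, 404.668] pointing down, gripper open.
Joint ranges: [-2.71, 2.71], [-0.32, 2.16], [-1.57, 1.52], [0, 2.45], [-1.46, 4.6], [0, 2.02], [-2.83, 2.83]. Speed limits (rad/s): [1.89, 1.89, 2.57, 2.57, 3.01, 3.01, 3.01].

INTERFACE

Orientations are given as a unit quaternion [w, x, y, z].
In Python, from plant import * gives the robot as it stands.
- The arm moves only by the tool arm_command, never from a script. Its argument "deltas" is a list of rows, each a list of 3 entries, a list of its own where there are three numbers: the opening, from 0 (shut) to 1 (fully open), then the shift along the tool's x, y, z scaled (see below), then the turn, a rotation vector about the tool's x, y, z scaled (see below). A call has 1 to 12 rows; each row is the pose to reach, as a shift and turn from the pose measured when the call began, along the tool's axes at that moment; what a row does not reach only later rows make up. The controller multiplies each number of a shift by 0.15 m and each number of a turn by 45 degrees. A row lasts 1/8 s, in which the tool goes at most 62.5 mm and 10.7 degrees, less where a joint would pass 70% of its speed; a pose out of reach is approached as far as the arm can. A call with a number of a shift or a turn outside -1 to 1 is refused whole. A call with a gripper value outside its range is refused whole. The fingers move at their own pace and stop on an object; "force" is the grip in N (left out, the last holds). Time passes only in rows, so rows that repeat a pose let the fingers close. It gives the time, the measured TCP pose, the force and the opening at its end, in the units of the state.
- read_state(): the state, without advancing time (a new reading comes with each control period).
- camera(name): name is "scene" or "top"; returns the picture (480x640x3 uint8, blue, green, red); there is no depth.
- camera_info(name): a dict with "fx", "fy", "cx", "cy" (pixels), "camera_from_world" (4x4, takes a point from world to camera coordinates). Camera axes: x right, y up, looking along -z (the intrinsics and any distortion apply to the point x, -y, -z); pixel columns grow to the right and rows downward; lengths in mm; the calibration is good to about 2 mm. A picture is of the moment at which its call begins. camera_info takes no time and is no camera call.
- finish_job(): hands the job in, once; it reports no verdict.
The state is a dict: "t": time; "qpos": joint angles; "joint_vel": joint speeds; "tau": joint torques, N m; "position": TCP position; "ee_rot": TCP orientation; "ft_force": force on the tool from outside, world axes, zero at the start; "ft_torque": the same for the moment, N m; "gripper_width": finger opening in mm.
Only numpy, scipy, OpenCV 4.12 (cv2) and the standard library are available. Lean on these libraries where they do the work, as an engineer would, in place of code of your own. Each camera call takes 0.05 s, during which the arm holds its last target.

## Working session

There is one attempt and no reset: what is moved stays moved. The work goes in short steps, Python scripts to look and compute and a tool call to move; the robot and the scene stay as the last step left them, time stands still between calls to the robot, and variables do not carry over. Pictures are saved under pics/ and viewed, and the job is handed in when it is done.

Besides the shell and the picture viewer there is one more tool, called after ">>>" as name(argument=value, ...), one argument or row to a line, values as JSON. arm_command: Moves the arm, as the interface text tells. Shifts and turns lie within -1 to 1; 1 stands for 0.15 m of shift or 45 degrees of turn. Its arguments: {"type":"object","properties":{"deltas":{"type":"array","items":{"type":"array"}},"force":{"type":"number"}},"required":["deltas"]}

```bash
ls; mkdir -p pics; python3 - <<'E'
from plant import *
import cv2,numpy as np
s=read_state();print(s)
for n in("scene","top"):
    cv2.imwrite(f"pics/{n}0.png",camera(n)); i=camera_info(n);print(n,i)
E
```

```text
pics
{'t': 0.0, 'qpos': array([-1.32870436,  0.70707871, -0.02763711,  1.48503205,  0.0220029 ,
        0.95089062, -0.07548481]), 'joint_vel': array([-0.00166736, -0.00028601, -0.00028965, -0.00128506, -0.00142734,
        0.00057163, -0.00034813]), 'tau': array([-8.29676628e-04, -8.83208942e+01,  1.23424754e+00, -2.36166304e+01,
        1.68784132e-02,  6.53110779e-03, -5.87205037e-06]), 'position': array([160.96359551, 551.92180838, 404.23333935]), 'ee_rot': array([ 3.42036612e-04,  7.99989370e-01,  6.00013918e-01, -4.34725194e-04]), 'ft_force': array([ 0.22251907,  0.53949328, -0.39849854]), 'ft_torque': array([ 0.00768226, -0.00010967, -0.02223155]), 'gripper_width': 85.79903762262818}
scene {'fx': 621.4589922393104, 'fy': 621.4589922393104, 'cx': 310.80950766015997, 'cy': 232.44388947361708, 'camera_from_world': array([[ 3.37426164e-01,  9.41079561e-01, -2.26460538e-02,
        -1.71420531e+02],
       [-5.46341266e-01,  2.15369186e-01,  8.09399366e-01,
         2.24587810e+02],
       [ 7.66586462e-01, -2.60740050e-01,  5.86821798e-01,
        -1.67249927e+03],
       [ 0.00000000e+00,  0.00000000e+00,  0.00000000e+00,
         1.00000000e+00]])}
top {'fx': 611.3619907839723, 'fy': 611.3619907839723, 'cx': 318.4275100859392, 'cy': 237.73999128166128, 'camera_from_world': array([[-7.39958314e-03, -9.99955145e-01,  5.91215434e-03,
         2.95161910e+00],
       [ 9.84822772e-01, -6.26209584e-03,  1.73449974e-01,
        -5.33552513e+02],
       [-1.73405172e-01,  7.10588173e-03,  9.84824935e-01,
        -1.36048041e+03],
       [ 0.00000000e+00,  0.00000000e+00,  0.00000000e+00,
         1.00000000e+00]])}
```

View pics/scene0.png

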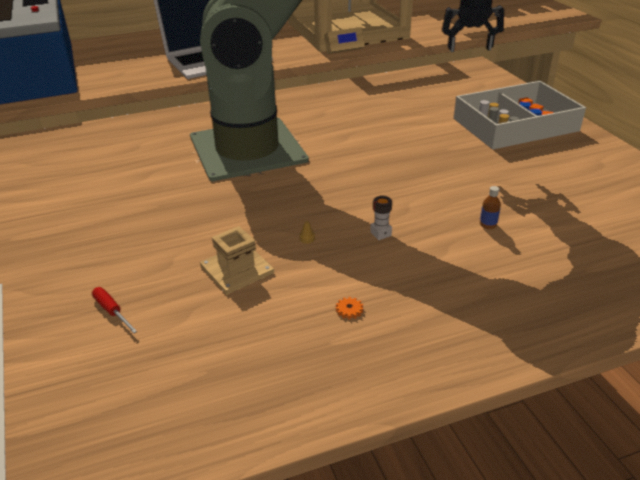

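View pics/top0.png

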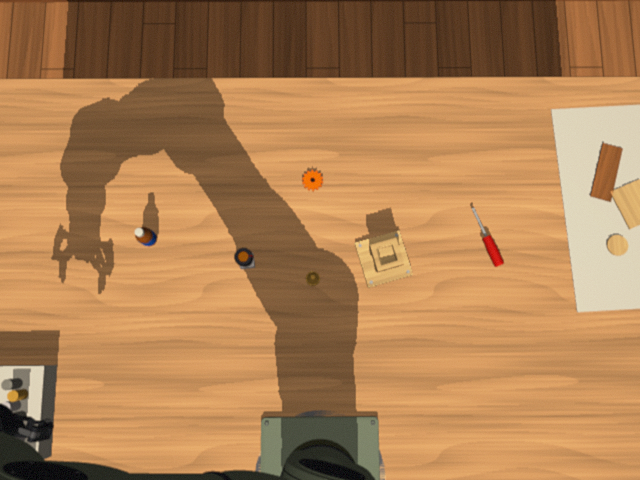

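The scene view shows the tube at (382,217) and the stand at (237,258), with the nozzle between them at (307,232). In the top view the tube is at (244,257) and the stand at (387,258). I'll enlarge both.

```bash
cat > h.py <<'E'
import cv2,numpy as np
from plant import *
from scipy.spatial.transform import Rotation as R
def ray(n,u,v):
    i=camera_info(n);M=i["camera_from_world"]
    d=np.array([(u-i["cx"])/i["fx"],-(v-i["cy"])/i["fy"],-1.])
    return -M[:3,:3].T@M[:3,3], M[:3,:3].T@d
def onz(n,u,v,z):
    o,d=ray(n,u,v); return o+d*(z-o[2])/d[2]
def proj(n,p):
    i=camera_info(n);M=i["camera_from_world"];c=M[:3,:3]@np.array(p,float)+M[:3,3]
    return np.array([i["cx"]+i["fx"]*c[0]/-c[2], i["cy"]-i["fy"]*c[1]/-c[2]])
def tri(u1,u2):
    o1,d1=ray("scene",*u1);o2,d2=ray("top",*u2)
    A=np.stack([d1,-d2],1);s=np.linalg.lstsq(A,o2-o1,rcond=None)[0]
    a=o1+d1*s[0];b=o2+d2*s[1];return (a+b)/2,np.linalg.norm(a-b)
def crop(src,box,k,out):
    im=cv2.imread(src) if isinstance(src,str) else src
    x,y,w,h=box;cv2.imwrite(out,cv2.resize(im[y:y+h,x:x+w],None,fx=k,fy=k,interpolation=cv2.INTER_CUBIC))
E
python3 - <<'E'
from h import *
crop("pics/top0.png",(215,228,60,60),10,"pics/t1.png")
crop("pics/top0.png",(350,220,70,70),8,"pics/t2.png")
crop("pics/scene0.png",(350,185,64,60),10,"pics/s1.png")
crop("pics/scene0.png",(195,220,85,75),8,"pics/s2.png")
E
```

```text
(no output)
```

View pics/t1.png

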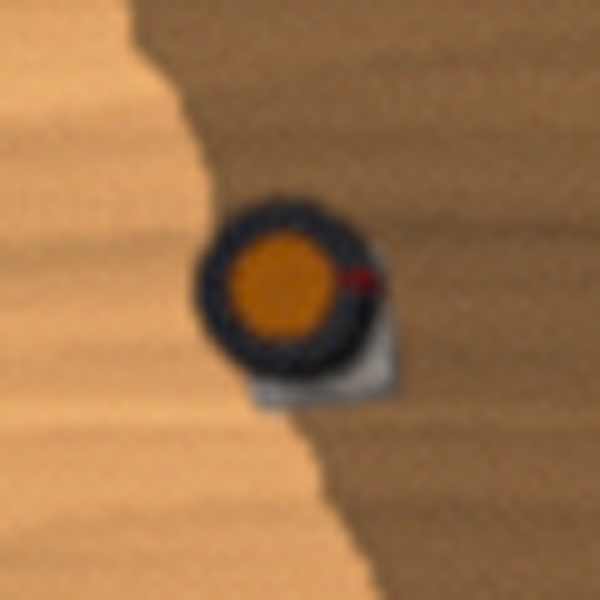

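View pics/t2.png

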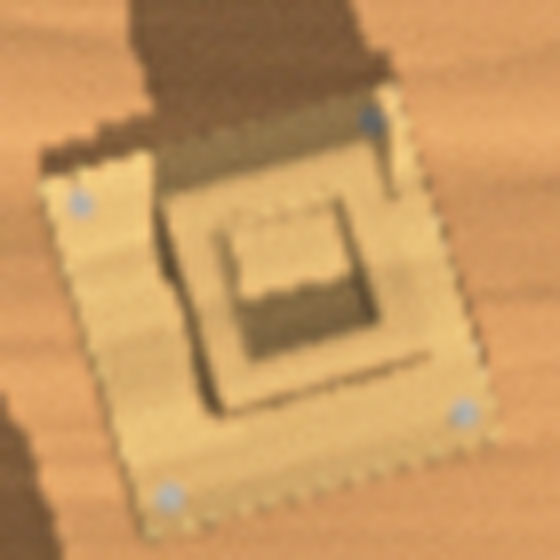

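View pics/s1.png

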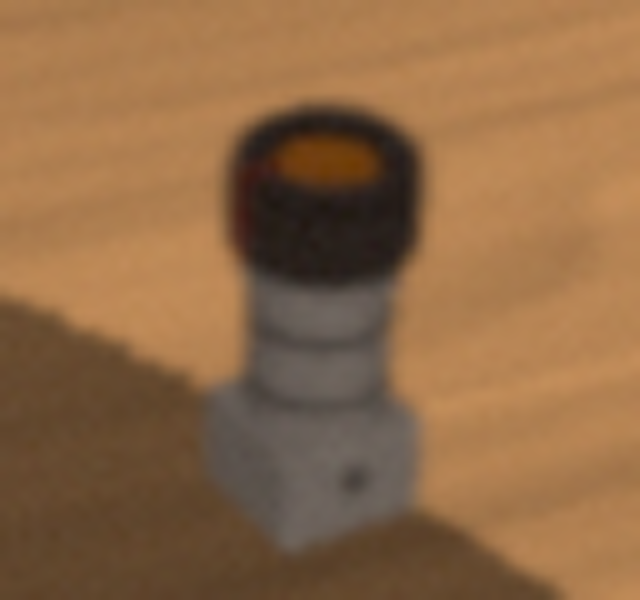

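View pics/s2.png

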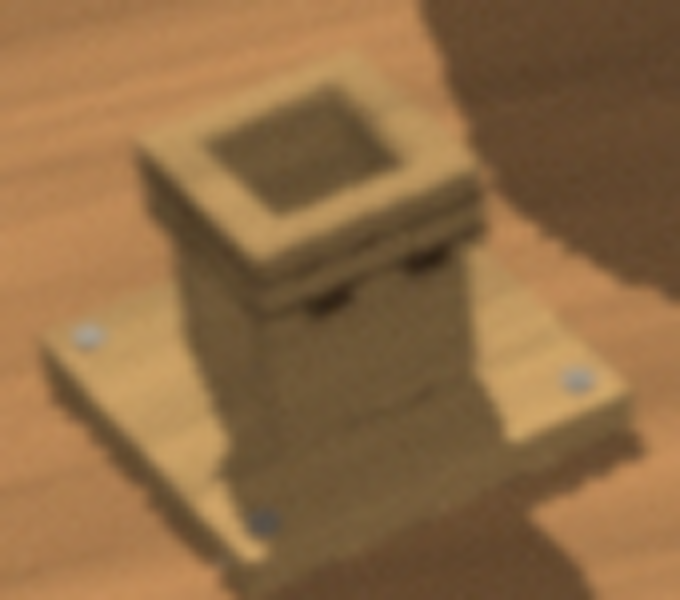

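```bash
python3 - <<'E'
from h import *
def C(b,k,p): return (b[0]+(p[0]+.5)/k-.5,b[1]+(p[1]+.5)/k-.5)
t2=(350,220);s2=(195,220)
for n,b,pts in(("top",t2,[(165,200),(375,138),(430,353),(222,413)]),("scene",s2,[(140,150),(345,55),(478,165),(262,268)])):
    P=np.array([onz(n,*C(b,8,p),78)[:2] for p in pts]); e=np.roll(P,-1,0)-P
    print(n,"platform",P.mean(0).round(1),np.linalg.norm(e,axis=1).round(1),np.degrees(np.arctan2(e[:,1],e[:,0])).round(1)%90)
for n,b,pts in(("top",t2,[(222,232),(335,197),(385,320),(252,360)]),("scene",s2,[(208,145),(325,88),(400,160),(280,212)])):
    P=np.array([onz(n,*C(b,8,p),77)[:2] for p in pts]); e=np.roll(P,-1,0)-P
    print(n,"pocket",P.mean(0).round(1),np.linalg.norm(e,axis=1).round(1),np.degrees(np.arctan2(e[:,1],e[:,0])).round(1)%90)
P=np.array([onz("top",*C(t2,8,p),12)[:2] for p in [(45,180),(148,535),(497,437),(395,88)]]);e=np.roll(P,-1,0)-P
print("base",P.mean(0).round(1),np.linalg.norm(e,axis=1).round(1),np.degrees(np.arctan2(e[:,1],e[:,0])).round(1)%90)
# foot
for n,b,pts in(("scene0",(350,185),[(208,482),(292,548),(412,500)]),("scene24",(350,185),[(205,392),(285,443),(420,405)]),("top24",(215,228),[(258,405),(398,390),(385,300)])):
    z=24 if '24' in n else 0
    P=np.array([onz(n.rstrip('024'),*C(b,10,p),z)[:2] for p in pts]);e=np.diff(P,axis=0)
    print(n,P.round(1).tolist(),np.linalg.norm(e,axis=1).round(1),np.degrees(np.arctan2(e[:,1],e[:,0])).round(1)%90, "c",((P[0]+P[2])/2).round(1))
# cap
for n,f,box in(("top","pics/top0.png",(228,240,34,34)),("scene","pics/scene0.png",(362,185,40,40))):
    im=cv2.imread(f);x,y,w,h=box;c=cv2.resize(im[y:y+h,x:x+w],None,fx=8,fy=8,interpolation=cv2.INTER_CUBIC)
    hsv=cv2.cvtColor(c,cv2.COLOR_BGR2HSV)
    b,g,r=[c[...,i].astype(int) for i in range(3)]
    am=((hsv[...,1]>215)&(r>90)&(g>45)).astype(np.uint8)
    dk=(c.max(2)<75).astype(np.uint8)
    for nm,m in(("amber",am),("dark",dk)):
        cs=max(cv2.findContours(m,0,cv2.CHAIN_APPROX_NONE)[0],key=cv2.contourArea)
        if nm=="dark": cs=cv2.convexHull(cs)
        e=cv2.fitEllipse(cs);uv=C((x,y),8,e[0]);rr=cv2.boundingRect(cs)
        print(n,nm,np.round(uv,2),np.round(e[1],1)/8,C((x,y),8,rr[:2]),rr[2]/8,rr[3]/8,onz(n,*uv,87.2).round(1),onz(n,*uv,80).round(1))
    rd=((r-np.maximum(g,b))>35)&(hsv[...,0]>165)|((r-g>40)&(g<45))
    v,u=np.nonzero(rd);print("red",len(u),[onz(n,*C((x,y),8,(u.mean(),v.mean())),87.2).round(1)] if len(u) else 0)
E
```

```text
top platform [ 490.1 -153.4] [62.  62.6 60.8 62. ] [16.2 12.5 15.7 13.6]
scene platform [ 490.7 -153.2] [60.4 59.9 62.2 59.5] [20.  18.2 19.5 16.5]
top pocket [ 489.8 -153.7] [33.5 37.3 39.1 37. ] [16.9 20.4 16.4 11.7]
scene pocket [ 486.2 -153. ] [35.1 37.4 33.8 34.6] [21.4 15.1 16.8 16.9]
base [ 490.  -153.3] [108.6 106.3 107.3 107.5] [15.  15.2 14.4 14.5]
scene0 [[471.6, 150.5], [500.2, 157.3], [493.8, 188.7]] [29.3 32. ] [13.5 11.5] c [482.7 169.6]
scene24 [[471.2, 149.1], [494.6, 157.2], [492.5, 189.8]] [24.8 32.7] [19.   3.7] c [481.8 169.5]
top24 [[467.4, 180.6], [470.7, 148.2], [491.8, 151.4]] [32.5 21.3] [5.8 8.8] c [479.6 166. ]
top amber [242.68 256.13] [9.325 9.425] (237.9375, 251.3125) 9.75 9.625 [486.  168.1  87.2] [487.1 168.9  80. ]
top dark [243.7  256.76] [17.8375 19.0125] (234.4375, 247.5625) 18.625 18.625 [484.6 165.8  87.2] [485.6 166.7  80. ]
red 392 [array([487.5, 151.7,  87.2])]
scene amber [382.36 200.47] [3.3    7.6125] (378.4375, 198.6875) 7.75 3.75 [484.9 168.6  87.2] [475.  173.6  80. ]
scene dark [382.03 204.66] [18.6   19.425] (373.3125, 195.8125) 17.75 17.75 [499.  161.3  87.2] [489.2 166.2  80. ]
red 21 [array([482.6, 158.1,  87.2])]
```

```bash
python3 - <<'E'
from h import *
def C(b,k,p): return (b[0]+(p[0]+.5)/k-.5,b[1]+(p[1]+.5)/k-.5)
for n,box in(("scene",(362,212,40,40)),("top",(235,250,26,24))):
    im=cv2.imread(f"pics/{n}0.png");x,y,w,h=box
    c=cv2.resize(im[y:y+h,x:x+w],None,fx=10,fy=10,interpolation=cv2.INTER_CUBIC)
    hsv=cv2.cvtColor(c,cv2.COLOR_BGR2HSV)
    m=((hsv[...,1]<75)&(hsv[...,2]>60)).astype(np.uint8)
    cs=max(cv2.findContours(m,0,cv2.CHAIN_APPROX_NONE)[0],key=cv2.contourArea)
    cv2.drawContours(c,[cs],-1,(0,255,0),1);cv2.imwrite(f"pics/m_{n}.png",c)
    ap=cv2.approxPolyDP(cs,8,True)[:,0];print(n,ap.tolist(),[np.round(C((x,y),10,p),1).tolist() for p in ap])
E
```

```text
scene [[268, 0], [220, 16], [134, 0], [132, 99], [91, 127], [87, 177], [95, 208], [168, 279], [275, 244], [289, 228], [294, 153], [261, 115]] [[388.4, 211.6], [383.6, 213.2], [375.0, 211.6], [374.8, 221.4], [370.6, 224.2], [370.2, 229.2], [371.0, 232.4], [378.4, 239.4], [389.0, 236.0], [390.4, 234.4], [391.0, 226.8], [387.6, 223.0]]
top [[184, 82], [141, 153], [100, 163], [51, 149], [56, 181], [106, 187], [191, 174], [196, 126]] [[253.0, 257.8], [248.6, 264.8], [244.6, 265.8], [239.6, 264.4], [240.2, 267.6], [245.2, 268.2], [253.6, 267.0], [254.2, 262.2]]
```

View pics/m_scene.png

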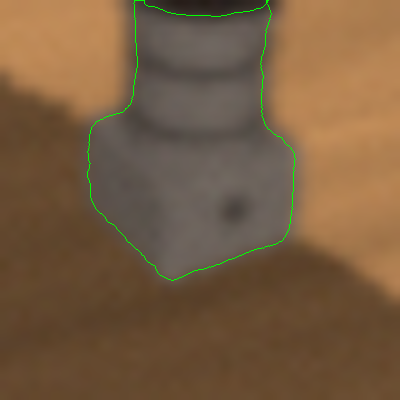

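View pics/m_top.png

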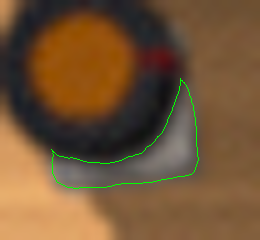

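```bash
python3 - <<'E'
from h import *
def C(b,k,p): return (b[0]+(p[0]+.5)/k-.5,b[1]+(p[1]+.5)/k-.5)
for n,b,a,c,z in(("scene",(362,212),(100,213),(160,271),0),("scene",(362,212),(180,276),(272,245),0),("top",(235,250),(100,187),(191,174),12),("top",(235,250),(196,165),(193,120),12)):
    p=onz(n,*C(b,10,a),z);q=onz(n,*C(b,10,c),z);e=q-p
    print(p.round(1),q.round(1),np.degrees(np.arctan2(e[1],e[0]))%90)
s=read_state();r=R.from_quat(s["ee_rot"],scalar_first=True).as_matrix()
print(r.round(3)); d=np.array([485.3,168,330])-s["position"];print(d,r.T@d/150)
E
```

```text
[472.9 152.8   0. ] [496.9 156.    0. ] 7.670708001486547
[500.1 159.2   0. ] [497.2 182.3   0. ] 7.294273133949744
[468.4 172.2  12. ] [471.3 151.   12. ] 7.830206147526852
[473.4 149.8  12. ] [484.  150.7  12. ] 4.399342631046871
[[ 0.28   0.96  -0.   ]
 [ 0.96  -0.28  -0.001]
 [-0.001 -0.    -1.   ]]
[ 324.3485487  -383.94667849  -74.2923361 ] [-1.85147971  2.79243328  0.49705878]
```

>>> arm_command(
  deltas=[
    [1,[-0.3,0.45,0],[0,0,0]],
    [1,[-0.62,0.93,0],[0,0,0]],
    [1,[-0.62,0.93,0],[0,0,0]],
    [1,[-0.62,0.93,0],[0,0,0]],
    [1,[-0.62,0.93,0],[0,0,0]],
  ],
  force=50,
)

```text
t: 0.72
position: [268.5, 424.0, 404.3]
ee_rot: [0.0, 0.8, 0.6, -0.001]
ft_force: [0.4, 0.8, -0.6]
gripper_width: 85.3
```

>>> arm_command(
  deltas=[
    [1,[-0.3,0.45,0],[0,0,0]],
    [1,[-0.62,0.93,0],[0,0,0]],
    [1,[-0.62,0.93,0],[0,0,0]],
    [1,[-0.62,0.93,0],[0,0,0]],
    [1,[-0.62,0.93,0],[0,0,0]],
  ],
)

```text
t: 1.35
position: [375.8, 296.8, 404.2]
ee_rot: [-0.0, 0.799, 0.601, -0.001]
ft_force: [0.9, 0.2, -0.2]
gripper_width: 85.5
```

>>> arm_command(
  deltas=[
    [1,[-0.3,0.45,0],[0,0,0.2]],
    [1,[-0.62,0.93,0],[0,0,0.4]],
    [1,[-0.62,0.93,0],[0,0,0.6]],
    [1,[-0.62,0.93,0],[0,0,0.8]],
    [1,[-0.62,0.93,0],[0,0,1]],
    [1,[-0.62,0.93,0],[0,0,1]],
    [1,[-0.62,0.93,0],[0,0,1]],
  ],
)

```text
t: 2.22
position: [483.6, 169.6, 404.1]
ee_rot: [-0.0, 0.968, 0.252, -0.001]
ft_force: [0.3, -0.2, -0.9]
gripper_width: 85.4
```

```bash
cat >> h.py <<'E'
def go(x,y,z,az=None):
    s=read_state();r=R.from_quat(s["ee_rot"],scalar_first=True);m=r.as_matrix()
    p=s["position"];a=np.degrees(np.arctan2(m[1,0],m[0,0]))
    print("t",s["t"].__round__(2),"pos",p.round(1),"az",round(a,1),"tilt",m[:,2].round(4),"j7",round(s["qpos"][6],2),"F",s["ft_force"].round(1),"T",s["ft_torque"].round(2),"w",round(s["gripper_width"],1))
    d=np.array([x,y,z])-p
    print(" shift",(m.T@d/150).round(3))
    if az is not None:
        az=np.radians(az);M=np.array([[np.cos(az),np.sin(az),0],[np.sin(az),-np.cos(az),0],[0,0,-1]])
        print(" turn",(R.from_matrix(m.T@M).as_rotvec(degrees=True)/45).round(3))
E
python3 -c "
from h import *
go(485,168.3,330,27)"
```

```text
t 2.23 pos [483.6 169.6 404.1] az 29.2 tilt [-1.3e-03 -1.0e-04 -1.0e+00] j7 0.21 F [ 0.3 -0.2 -0.9] T [-0.03 -0.01  0.  ] w 85.4
 shift [0.004 0.012 0.494]
 turn [-0.001  0.002  0.048]
```

>>> arm_command(
  deltas=[
    [1,[0.004,0.012,0.4],[0,0,0.05]],
    [1,[0.004,0.012,0.76],[0,0,0.05]],
    [1,[0.004,0.012,0.76],[0,0,0.05]],
    [1,[0.004,0.012,0.76],[0,0,0.05]],
    [1,[0.004,0.012,0.76],[0,0,0.05]],
  ],
)

```text
t: 2.85
position: [485.2, 168.5, 292.0]
ee_rot: [-0.0, 0.972, 0.233, 0.001]
ft_force: [0.8, -0.7, 0.8]
gripper_width: 85.5
```

```bash
python3 -c "
from h import *
a=camera('scene');b=camera('top')
crop(a,(320,110,130,150),4,'pics/a.png');crop(b,(190,200,110,110),5,'pics/b.png')
go(485,168.3,228,27)"
```

```text
t 2.95 pos [485.1 168.5 291.4] az 26.9 tilt [ 7.e-04  8.e-04 -1.e+00] j7 0.21 F [-0.   0.8  0.9] T [-0.03 -0.03  0.01] w 85.5
 shift [-0.001  0.001  0.423]
 turn [-0.    -0.001 -0.002]
```

View pics/a.png

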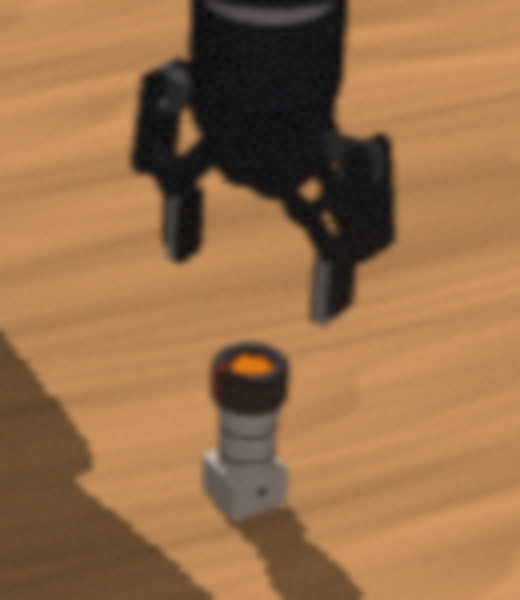

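View pics/b.png

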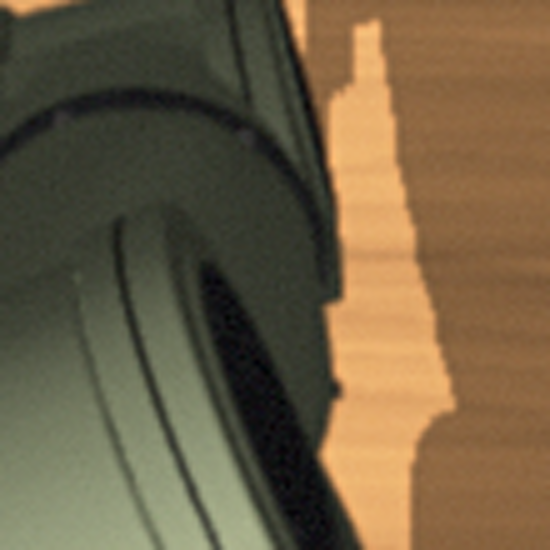

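The gripper stands centred over the tube: fingertips at crop (180,258) and (320,320), their middle in line with the tube axis at column 250. The arm hides the top view. I'll descend and grip.

>>> arm_command(
  deltas=[
    [1,[0,0,0.25],[0,0,0]],
    [1,[0,0,0.42],[0,0,0]],
    [1,[0,0,0.42],[0,0,0]],
    [1,[0,0,0.42],[0,0,0]],
    [0.6,[0,0,0.42],[0,0,0]],
    [0.5,[0,0,0.42],[0,0,0]],
    [0.4,[0,0,0.42],[0,0,0]],
    [0.3,[0,0,0.42],[0,0,0]],
    [0.2,[0,0,0.42],[0,0,0]],
    [0.2,[0,0,0.42],[0,0,0]],
    [0.2,[0,0,0.42],[0,0,0]],
    [0.2,[0,0,0.42],[0,0,0]],
  ],
  force=40,
)

```text
t: 4.45
position: [485.3, 168.6, 228.9]
ee_rot: [-0.0, 0.973, 0.233, 0.001]
ft_force: [0.1, 0.1, 6.7]
gripper_width: 38.9
```

```bash
python3 -c "
from h import *
a=camera('scene')
crop(a,(340,140,90,110),5,'pics/a2.png')
go(485,168.3,228,27)"
```

```text
t 4.5 pos [485.3 168.6 228.9] az 26.9 tilt [ 0.0016  0.0011 -1.    ] j7 0.22 F [2.6 0.3 7. ] T [ 0.03 -0.07  0.01] w 38.9
 shift [-0.003  0.001  0.006]
 turn [-0.    -0.003 -0.002]
```

View pics/a2.png

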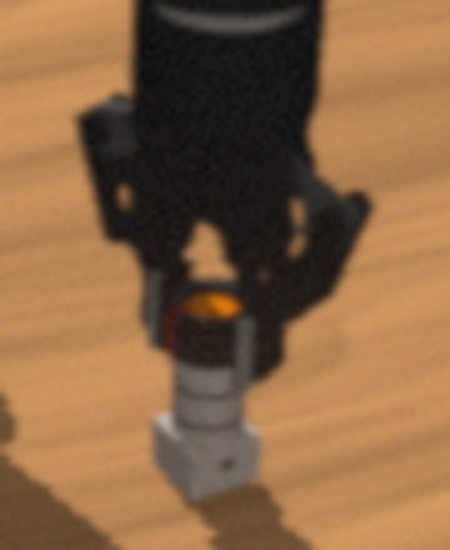

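Cap gripped at 38.9 mm, with the pads level with it and the tube upright. Lifting now.

>>> arm_command(
  deltas=[
    [0.2,[0,0,-0.05],[0,0,0]],
    [0.2,[0,0,-0.2],[0,0,0]],
    [0.2,[0,0,-0.5],[0,0,0]],
    [0.2,[0,0,-0.8],[0,0,0]],
    [0.2,[0,0,-0.8],[0,0,0]],
    [0.2,[0,0,-0.8],[0,0,0]],
  ],
)

```text
t: 5.25
position: [484.9, 168.4, 348.3]
ee_rot: [-0.0, 0.973, 0.233, 0.0]
ft_force: [-0.1, 0.1, -3.2]
gripper_width: 38.8
```

```bash
python3 -c "
from h import *
a=camera('scene')
crop(a,(340,40,100,120),5,'pics/a3.png')
go(490.2,-153.3,348,124)"
```

```text
t 5.3 pos [484.9 168.5 347.9] az 26.9 tilt [ 0.e+00  6.e-04 -1.e+00] j7 0.2 F [-0.1 -0.8 -3.9] T [ 0.01 -0.03  0.02] w 38.9
 shift [-0.94   1.928 -0.002]
 turn [-0.000e+00 -1.000e-03 -2.157e+00]
```

View pics/a3.png

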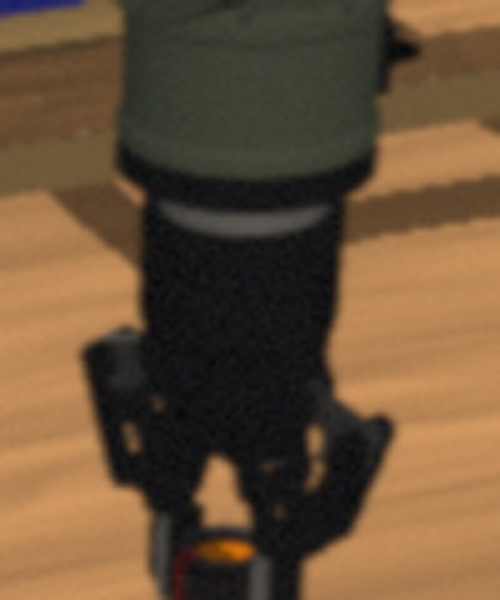

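Held; the cap top shows between the pads. Carrying over.

>>> arm_command(
  deltas=[
    [0.2,[-0.1,0.2,0],[0,0,0]],
    [0.2,[-0.25,0.5,0],[0,0,0]],
    [0.2,[-0.4,0.8,0],[0,0,0]],
    [0.2,[-0.47,0.96,0],[0,0,0]],
    [0.2,[-0.47,0.96,0],[0,0,0]],
  ],
)

```text
t: 5.92
position: [487.1, 6.3, 346.9]
ee_rot: [-0.0, 0.973, 0.231, -0.001]
ft_force: [0.2, 1.0, -3.0]
gripper_width: 39.0
```

>>> arm_command(
  deltas=[
    [0.2,[-0.1,0.2,0],[0,0,-0.1]],
    [0.2,[-0.25,0.5,0],[0,0,-0.3]],
    [0.2,[-0.4,0.8,0],[0,0,-0.5]],
    [0.2,[-0.47,0.96,0],[0,0,-0.7]],
    [0.2,[-0.47,0.96,0],[0,0,-0.9]],
    [0.2,[-0.47,0.96,0],[0,0,-1]],
    [0.2,[-0.47,0.96,0],[0,0,-1]],
  ],
)

```text
t: 6.8
position: [489.1, -153.5, 346.2]
ee_rot: [-0.001, 0.81, 0.586, -0.001]
ft_force: [0.1, -0.3, -3.0]
gripper_width: 38.4
```

>>> arm_command(
  deltas=[
    [0.2,[0,0,0],[0,0,-0.1]],
    [0.2,[0,0,0],[0,0,-0.3]],
    [0.2,[0,0,0],[0,0,-0.5]],
    [0.2,[0,0,0],[0,0,-0.7]],
    [0.2,[0,0,0],[0,0,-0.9]],
    [0.2,[0,0,0],[0,0,-1]],
    [0.2,[0,0,0],[0,0,-1]],
  ],
)

```text
t: 7.68
position: [489.2, -153.1, 345.7]
ee_rot: [-0.002, 0.525, 0.851, -0.0]
ft_force: [0.6, 0.3, -3.6]
gripper_width: 38.7
```

```bash
python3 -c "
from h import *
go(490.2,-153.3,348,124)
a=camera('scene');b=camera('top')
crop(a,(190,150,110,150),4,'pics/a4.png');crop(b,(330,190,110,110),5,'pics/b4.png')"
```

```text
t 7.67 pos [ 489.2 -153.1  345.7] az 116.7 tilt [-0.0038  0.0016 -1.    ] j7 1.85 F [ 0.6  0.3 -3.6] T [-0.02  0.02 -0.06] w 38.7
 shift [-0.004  0.006 -0.015]
 turn [-0.003 -0.004 -0.163]
```

View pics/a4.png

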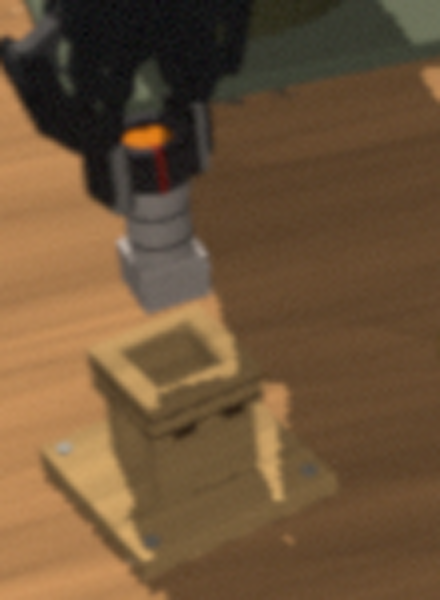

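View pics/b4.png

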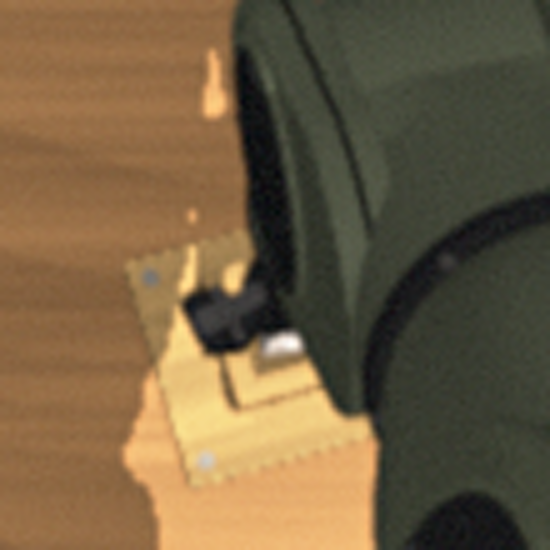

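>>> arm_command(
  deltas=[
    [0.2,[-0.004,0.006,0.05],[-0.003,-0.004,-0.1]],
    [0.2,[-0.004,0.006,0.15],[-0.003,-0.004,-0.16]],
    [0.2,[-0.004,0.006,0.2],[-0.003,-0.004,-0.16]],
    [0.2,[-0.004,0.006,0.2],[-0.003,-0.004,-0.16]],
    [0.2,[-0.004,0.006,0.2],[-0.003,-0.004,-0.16]],
  ],
)

```text
t: 8.4
position: [490.2, -153.2, 316.1]
ee_rot: [0.0, 0.471, 0.882, -0.0]
ft_force: [0.5, 0.0, -3.4]
gripper_width: 38.9
```

```bash
python3 -c "
from h import *
go(490.2,-153.3,289,124)
a=camera('scene');cv2.imwrite('pics/sc5.png',a)
crop(a,(200,175,80,80),8,'pics/a5.png')"
```

```text
t 8.4 pos [ 490.2 -153.2  316.1] az 123.8 tilt [ 3.e-04 -4.e-04 -1.e+00] j7 1.9 F [ 0.5  0.  -3.4] T [-0.    0.09 -0.07] w 38.9
 shift [-0.001 -0.001  0.181]
 turn [ 0.     0.001 -0.005]
```

View pics/a5.png

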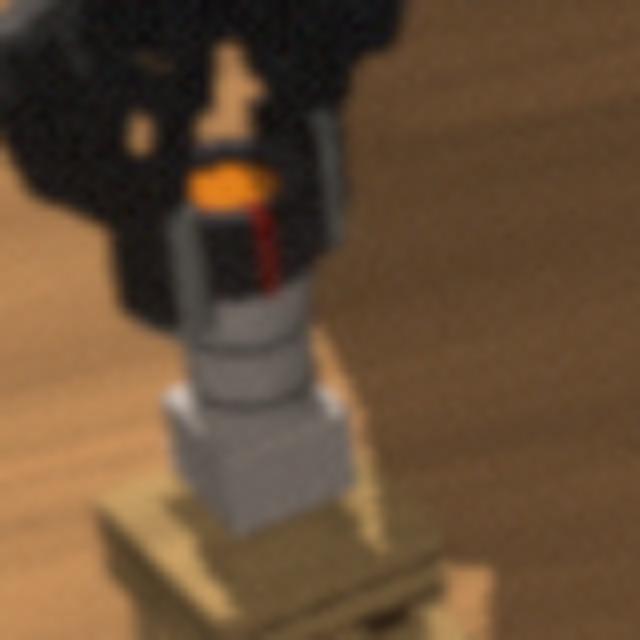

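```bash
python3 - <<'E'
from h import *
def C(b,k,p): return (b[0]+(p[0]+.5)/k-.5,b[1]+(p[1]+.5)/k-.5)
im=cv2.imread("pics/sc5.png");x,y=215,215
c=cv2.resize(im[y:y+40,x:x+40],None,fx=10,fy=10,interpolation=cv2.INTER_CUBIC)
hsv=cv2.cvtColor(c,cv2.COLOR_BGR2HSV)
m=((hsv[...,1]<60)&(hsv[...,2]>60)).astype(np.uint8)
cs=max(cv2.findContours(m,0,cv2.CHAIN_APPROX_NONE)[0],key=cv2.contourArea)
ap=cv2.approxPolyDP(cs,6,True)[:,0];print(ap.tolist())
for p in ap: print(p,onz("scene",*C((x,y),10,p),87).round(1))
cv2.drawContours(c,[cs],-1,(0,255,0),1);cv2.imwrite("pics/m5.png",c)
for a,b in(((235,625),(440,548)),((98,515),(235,625))):
    p=onz("scene",*C((200,175),8,a),78);q=onz("scene",*C((200,175),8,b),78);e=q-p;print(p,q,np.degrees(np.arctan2(e[1],e[0]))%90)
E
```

```text
[[74, 0], [68, 13], [89, 34], [94, 73], [57, 99], [72, 135], [72, 173], [140, 258], [162, 261], [276, 213], [286, 197], [278, 116], [234, 77], [230, 1]]
[74  0] [ 411.9 -155.7   87. ]
[68 13] [ 416.1 -157.9   87. ]
[89 34] [ 425.  -155.6   87. ]
[94 73] [ 438.9 -157.9   87. ]
[57 99] [ 445.1 -166.8   87. ]
[ 72 135] [ 458.3 -166.9   87. ]
[ 72 173] [ 470.9 -169.8   87. ]
[140 258] [ 503.1 -163.9   87. ]
[162 261] [ 505.6 -160.2   87. ]
[276 213] [ 498.5 -135.8   87. ]
[286 197] [ 494.1 -132.7   87. ]
[278 116] [ 467.  -127.2   87. ]
[234  77] [ 450.7 -132.    87. ]
[230   1] [ 424.1 -126.1   87. ]
[ 529.55045794 -170.5144664    78.        ] [ 518.00237524 -117.02581358   78.        ] 12.183038711887619
[ 474.3787906  -191.41359709   78.        ] [ 529.55045794 -170.5144664    78.        ] 20.746781266780356
```

View pics/m5.png

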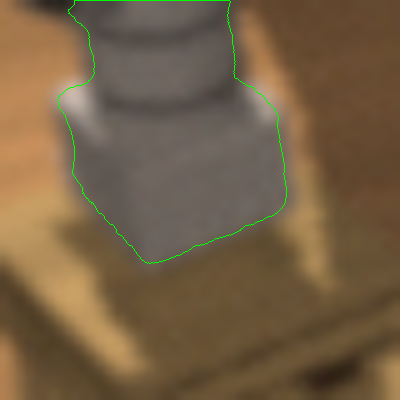

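Foot and pocket yaw agree to within 2–3°. I'll lower gently and watch the force.

>>> arm_command(
  deltas=[
    [0.2,[0,0,0.03],[0,0,0]],
    [0.2,[0,0,0.05],[0,0,0]],
    [0.2,[0,0,0.065],[0,0,0]],
    [0.2,[0,0,0.08],[0,0,0]],
    [0.2,[0,0,0.09],[0,0,0]],
    [0.2,[0,0,0.09],[0,0,0]],
  ],
)

```text
t: 9.2
position: [490.2, -153.2, 302.6]
ee_rot: [0.0, 0.471, 0.882, -0.0]
ft_force: [0.7, 1.0, -3.6]
gripper_width: 38.8
```

```bash
python3 -c "
from h import *
go(490.2,-153.3,289,124)
a=camera('scene');cv2.imwrite('pics/sc6.png',a)
crop(a,(200,175,80,80),8,'pics/a6.png')"
```

```text
t 9.2 pos [ 490.2 -153.2  302.6] az 123.8 tilt [ 5.e-04 -5.e-04 -1.e+00] j7 1.89 F [ 0.7  1.  -3.6] T [ 0.02 -0.   -0.04] w 38.8
 shift [-0.    -0.     0.091]
 turn [ 0.     0.001 -0.005]
```

View pics/a6.png

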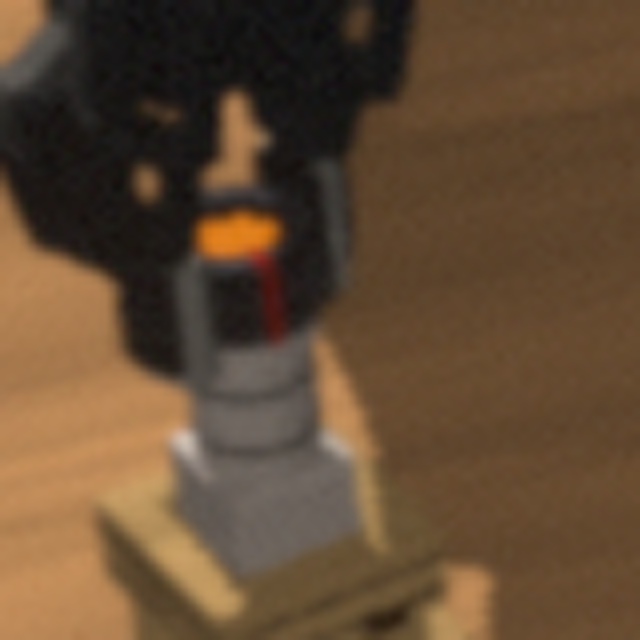

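There's no contact force with the foot about 4 mm below the platform top, so it has entered the pocket. Continuing down.

>>> arm_command(
  deltas=[
    [0.2,[0,0,0.02],[0,0,0]],
    [0.2,[0,0,0.04],[0,0,0]],
    [0.2,[0,0,0.055],[0,0,0]],
    [0.2,[0,0,0.07],[0,0,0]],
    [0.2,[0,0,0.08],[0,0,0]],
    [0.2,[0,0,0.085],[0,0,0]],
  ],
)

```text
t: 10.0
position: [490.2, -153.2, 289.9]
ee_rot: [0.0, 0.471, 0.882, -0.0]
ft_force: [0.4, 0.0, -2.8]
gripper_width: 39.2
```

```bash
python3 -c "
from h import *
go(490.2,-153.3,289,124)"
```

```text
t 10.0 pos [ 490.2 -153.2  289.9] az 123.8 tilt [ 5.e-04 -5.e-04 -1.e+00] j7 1.88 F [ 0.4  0.  -2.8] T [-0.04 -0.    0.02] w 39.2
 shift [-0.    -0.     0.006]
 turn [ 0.     0.001 -0.005]
```

>>> arm_command(
  deltas=[
    [0.2,[0,0,0.01],[0,0,0]],
    [0.2,[0,0,0.02],[0,0,0]],
    [0.2,[0,0,0.02],[0,0,0]],
  ],
)

```text
t: 10.38
position: [490.4, -152.9, 288.4]
ee_rot: [0.001, 0.471, 0.882, 0.0]
ft_force: [-6.5, 2.4, 31.8]
gripper_width: 38.5
```

```bash
python3 -c "
from h import *
go(490.2,-153.3,289,124)
a=camera('scene');cv2.imwrite('pics/sc7.png',a)
crop(a,(200,175,80,80),8,'pics/a7.png')"
```

```text
t 10.38 pos [ 490.4 -152.9  288.4] az 123.8 tilt [ 0.0025 -0.0012 -1.    ] j7 1.87 F [-6.5  2.4 31.8] T [0.53 1.55 0.04] w 38.5
 shift [-0.001 -0.003 -0.004]
 turn [ 0.002  0.003 -0.005]
```

View pics/a7.png

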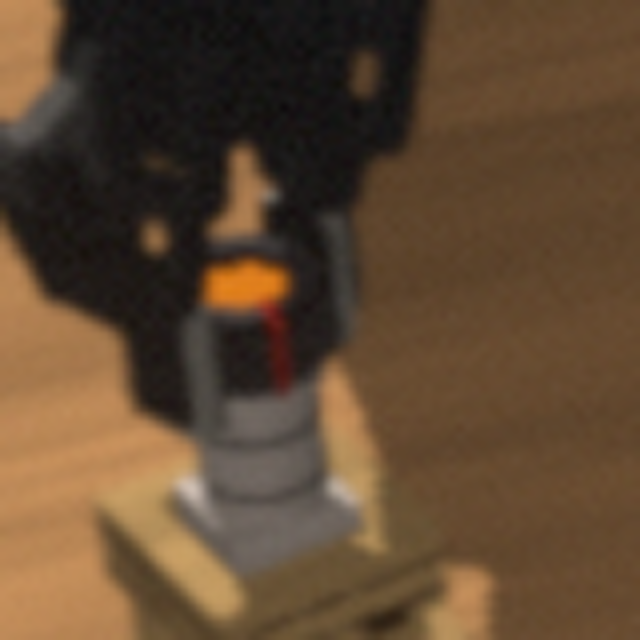

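Fz rose to 32 N at TCP 288.4, which is 59.5 mm above the bench grasp, and the foot shows only its top lip, so it is seated. Screwing down in 45° steps.

>>> arm_command(
  deltas=[
    [0.2,[0,0,0.003],[0,0,0]],
    [0.2,[0,0,0.003],[0,0,0.15]],
    [0.2,[0,0,0.003],[0,0,0.3]],
    [0.2,[0,0,0.004],[0,0,0.45]],
    [0.2,[0,0,0.004],[0,0,0.6]],
    [0.2,[0,0,0.005],[0,0,0.8]],
    [0.2,[0,0,0.005],[0,0,1]],
    [0.2,[0,0,0.005],[0,0,1]],
  ],
)

```text
t: 11.42
position: [490.4, -152.7, 288.4]
ee_rot: [0.002, 0.774, 0.634, 0.001]
ft_force: [-4.4, 2.4, 16.8]
gripper_width: 38.9
```

```bash
python3 -c "
from h import *
go(490.2,-153.3,288,124)
a=camera('scene');cv2.imwrite('pics/sc8.png',a)
crop(a,(200,175,80,80),8,'pics/a8.png')"
```

```text
t 11.43 pos [ 490.4 -152.7  288.4] az 78.6 tilt [ 0.0031 -0.0017 -1.    ] j7 1.34 F [-4.4  2.4 16.8] T [ 0.43  1.11 -0.09] w 38.9
 shift [-0.004 -0.001  0.003]
 turn [ 0.004  0.003 -1.008]
```

View pics/a8.png

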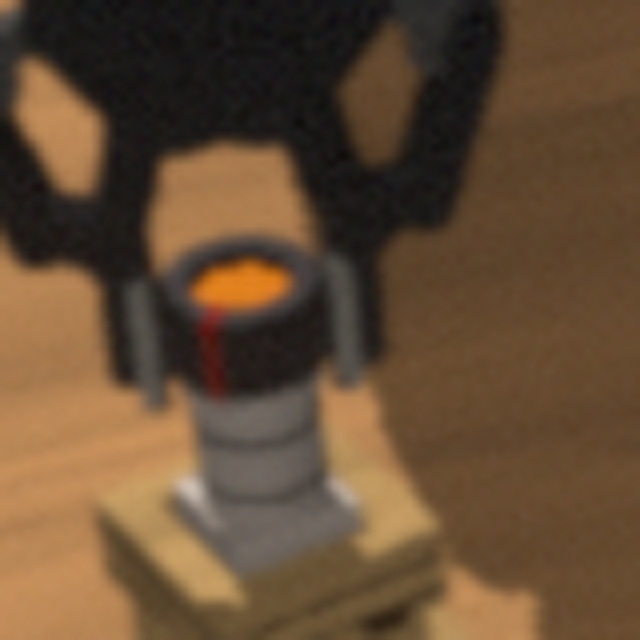

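The cap and its red mark turned with the gripper, from (275,345) to (212,350), and the foot stayed put. Continuing.

>>> arm_command(
  deltas=[
    [0.2,[0,0,0.002],[-0.004,0,0.15]],
    [0.2,[0,0,0.003],[-0.004,0,0.3]],
    [0.2,[0,0,0.004],[-0.004,0,0.45]],
    [0.2,[0,0,0.004],[-0.004,0,0.6]],
    [0.2,[0,0,0.005],[-0.004,0,0.8]],
    [0.2,[0,0,0.005],[-0.004,0,1]],
    [0.2,[0,0,0.005],[-0.004,0,1]],
  ],
)

```text
t: 12.35
position: [490.2, -152.3, 288.2]
ee_rot: [0.002, 0.957, 0.289, 0.002]
ft_force: [-7.0, 2.0, 15.2]
gripper_width: 38.9
```

>>> arm_command(
  deltas=[
    [0.2,[0,0,0.002],[0,0,0.15]],
    [0.2,[0,0,0.003],[0,0,0.3]],
    [0.2,[0,0,0.004],[0,0,0.45]],
    [0.2,[0,0,0.004],[0,0,0.6]],
    [0.2,[0,0,0.005],[0,0,0.8]],
    [0.2,[0,0,0.005],[0,0,1]],
    [0.2,[0,0,0.005],[0,0,1]],
  ],
)

```text
t: 13.22
position: [490.2, -151.8, 288.0]
ee_rot: [0.001, 0.995, -0.1, 0.003]
ft_force: [-3.4, 3.9, 13.1]
gripper_width: 38.7
```

```bash
python3 -c "
from h import *
go(490.2,-153.3,288,124)
a=camera('scene');cv2.imwrite('pics/sc9.png',a)
crop(a,(200,175,80,80),8,'pics/a9.png')"
```

```text
t 13.22 pos [ 490.2 -151.8  288. ] az -11.5 tilt [ 0.0053 -0.0027 -1.    ] j7 0.35 F [-3.4  3.9 13.1] T [ 0.76  1.01 -0.07] w 38.7
 shift [ 0.002  0.01  -0.   ]
 turn [ 1.000e-02 -1.000e-03 -3.011e+00]
```

View pics/a9.png

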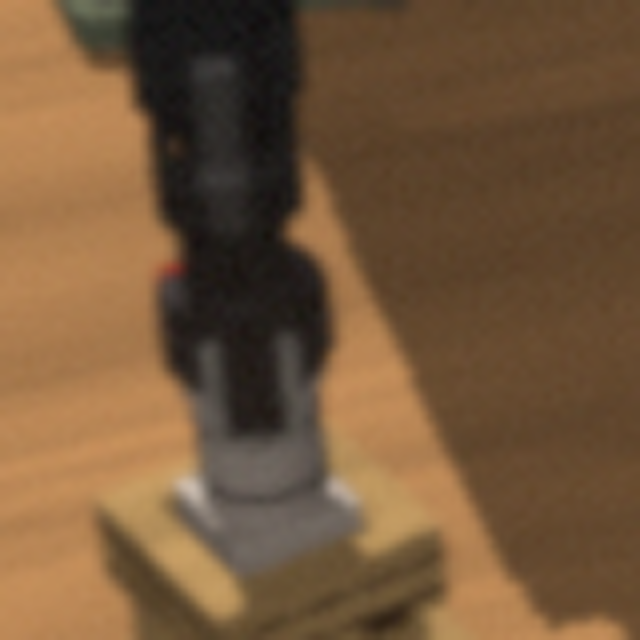

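>>> arm_command(
  deltas=[
    [0.2,[0,0.003,0.002],[0.005,0,0.15]],
    [0.2,[0,0.005,0.003],[0.01,0,0.3]],
    [0.2,[0,0.005,0.004],[0.01,0,0.5]],
    [0.2,[0,0.005,0.004],[0.01,0,0.7]],
    [0.2,[0,0.005,0.004],[0.01,0,0.7]],
  ],
)

```text
t: 13.9
position: [490.0, -152.7, 287.9]
ee_rot: [-0.003, 0.93, -0.367, 0.004]
ft_force: [-3.0, -1.0, 11.0]
gripper_width: 38.8
```

```bash
python3 -c "
from h import *
go(490.2,-153,288,-57)"
```

```text
t 13.9 pos [ 490.  -152.7  287.9] az -43.0 tilt [ 0.0093  0.0038 -0.9999] j7 0.0 F [-3. -1. 11.] T [-0.04  0.73 -0.11] w 38.8
 shift [ 0.003  0.001 -0.001]
 turn [-0.012 -0.004  0.311]
```

>>> arm_command(
  deltas=[
    [0.2,[0.002,0,0.003],[-0.01,-0.003,0.1]],
    [0.2,[0.002,0,0.003],[-0.01,-0.003,0.2]],
    [0.2,[0.002,0,0.003],[-0.01,-0.003,0.2]],
  ],
)

```text
t: 14.28
position: [490.6, -152.6, 287.9]
ee_rot: [-0.001, 0.899, -0.439, 0.001]
ft_force: [1.1, 2.5, 9.7]
gripper_width: 38.9
```

```bash
python3 -c "
from h import *
go(490.2,-153,288,-57)"
```

```text
t 14.28 pos [ 490.6 -152.6  287.9] az -52.1 tilt [ 3.4e-03  3.0e-04 -1.0e+00] j7 -0.11 F [1.1 2.5 9.7] T [ 0.57 -0.15 -0.03] w 38.9
 shift [ 0.001  0.004 -0.001]
 turn [-0.004 -0.002  0.11 ]
```

>>> arm_command(
  deltas=[
    [0.2,[0,0,0.003],[0,0,0.06]],
    [0.2,[0,0,0.003],[0,0,0.12]],
    [0.2,[0,0,0.003],[0,0,0.12]],
  ],
)

```text
t: 14.65
position: [490.4, -152.6, 287.8]
ee_rot: [-0.001, 0.877, -0.481, 0.001]
ft_force: [-4.7, -0.4, 10.6]
gripper_width: 38.9
```

```bash
python3 -c "
from h import *
go(490.2,-153,288,-57)"
```

```text
t 14.65 pos [ 490.4 -152.6  287.8] az -57.5 tilt [ 3.4e-03  3.0e-04 -1.0e+00] j7 -0.17 F [-4.7 -0.4 10.6] T [-0.02  1.07  0.47] w 38.9
 shift [ 0.001  0.003 -0.001]
 turn [-0.004 -0.002 -0.01 ]
```

The moment about z jumped to 0.47 N·m after 181° of turning, against about 180° expected. I'll press on slightly to confirm the stop.

>>> arm_command(
  deltas=[
    [0.2,[0,0,0.003],[0,0,0.06]],
    [0.2,[0,0,0.003],[0,0,0.12]],
    [0.2,[0,0,0.003],[0,0,0.12]],
  ],
)

```text
t: 15.02
position: [490.7, -152.5, 287.7]
ee_rot: [-0.001, 0.853, -0.521, 0.002]
ft_force: [1.0, 0.2, 6.4]
gripper_width: 39.0
```

```bash
python3 -c "
from h import *
go(490.2,-153,288,-57)"
```

```text
t 15.03 pos [ 490.7 -152.5  287.7] az -62.8 tilt [ 0.0045 -0.     -1.    ] j7 -0.23 F [1.  0.2 6.4] T [ 0.1  -0.15  0.6 ] w 39.0
 shift [ 0.001  0.005 -0.002]
 turn [-0.005 -0.003 -0.13 ]
```

>>> arm_command(
  deltas=[
    [0.2,[0,0.004,0.003],[0,0,0.06]],
    [0.2,[0,0.004,0.004],[0,0,0.12]],
    [0.2,[0,0.004,0.004],[0,0,0.12]],
    [0.2,[0,0.004,0.004],[0,0,0.12]],
  ],
)

```text
t: 15.52
position: [490.4, -152.7, 287.5]
ee_rot: [-0.001, 0.828, -0.56, 0.002]
ft_force: [-1.4, 0.2, 8.9]
gripper_width: 38.7
```

```bash
python3 -c "
from h import *
go(490.2,-153,288,-57)
a=camera('scene')
crop(a,(200,175,80,80),8,'pics/a10.png')"
```

```text
t 15.53 pos [ 490.4 -152.7  287.5] az -68.1 tilt [ 5.3e-03 -3.0e-04 -1.0e+00] j7 -0.29 F [-1.4  0.2  8.9] T [0.04 0.28 1.09] w 38.7
 shift [ 0.002  0.002 -0.003]
 turn [-0.006 -0.003 -0.247]
```

View pics/a10.png

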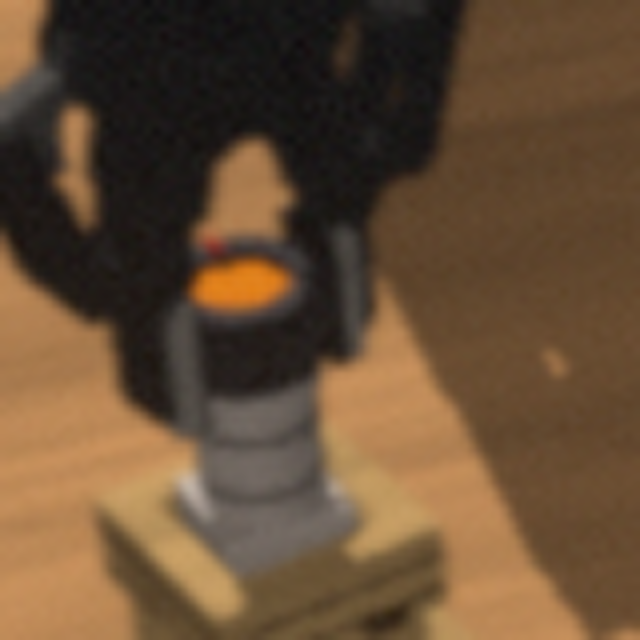

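A moment of 1.09 N·m is far above thread friction, so the cap is on its stop and the foot is taking up its pocket play. Next I'll unload a little and find the zero-torque angle.

>>> arm_command(
  deltas=[
    [0.2,[0,0,0.003],[0,0,-0.06]],
    [0.2,[0,0,0.003],[0,0,-0.12]],
    [0.2,[0,0,0.003],[0,0,-0.12]],
  ],
)

```text
t: 15.95
position: [490.3, -152.7, 287.5]
ee_rot: [-0.002, 0.854, -0.52, 0.002]
ft_force: [-2.1, 1.2, 10.7]
gripper_width: 38.8
```

```bash
python3 -c "
from h import *
go(490.2,-153,288,-57)"
```

```text
t 15.95 pos [ 490.3 -152.7  287.5] az -62.7 tilt [ 0.0058 -0.     -1.    ] j7 -0.23 F [-2.1  1.2 10.7] T [0.19 0.57 0.09] w 38.8
 shift [ 0.001  0.001 -0.003]
 turn [-0.006 -0.004 -0.126]
```

>>> arm_command(
  deltas=[
    [0.2,[0,0,0.003],[-0.003,-0.002,-0.15]],
    [0.2,[0,0,0.003],[-0.006,-0.004,-0.3]],
    [0.2,[0,0,0.002],[-0.006,-0.004,-0.45]],
    [0.2,[0,0,0.002],[-0.006,-0.004,-0.6]],
    [0.2,[0,0,0.001],[-0.006,-0.004,-0.8]],
    [0.2,[0,0,0.001],[-0.006,-0.004,-1]],
    [0.2,[0,0,0.001],[-0.006,-0.004,-1]],
  ],
)

```text
t: 16.82
position: [490.4, -152.7, 287.8]
ee_rot: [0.0, 0.988, -0.152, 0.001]
ft_force: [-0.3, 2.6, 7.4]
gripper_width: 38.8
```

```bash
python3 -c "
from h import *
go(490.2,-153,288,30)"
```

```text
t 16.82 pos [ 490.4 -152.7  287.8] az -17.5 tilt [ 0.0016 -0.0011 -1.    ] j7 0.29 F [-0.3  2.6  7.4] T [0.45 0.06 0.05] w 38.8
 shift [-0.001  0.002 -0.001]
 turn [ 0.002 -0.002 -1.056]
```

>>> arm_command(
  deltas=[
    [0.2,[0,0,0.003],[0,0,-0.15]],
    [0.2,[0,0,0.003],[0,0,-0.3]],
    [0.2,[0,0,0.002],[0,0,-0.45]],
    [0.2,[0,0,0.002],[0,0,-0.6]],
    [0.2,[0,0,0.001],[0,0,-0.8]],
    [0.2,[0,0,0.001],[0,0,-1]],
    [0.2,[0,0,0.001],[0,0,-1]],
    [0.2,[0,0,0.001],[0,0,-1]],
  ],
)

```text
t: 17.82
position: [490.3, -152.8, 288.0]
ee_rot: [0.001, 0.971, 0.238, 0.001]
ft_force: [-2.4, -1.0, 8.4]
gripper_width: 38.8
```

```bash
python3 -c "
from h import *
go(490.2,-153,288,30)
a=camera('scene');cv2.imwrite('pics/sc11.png',a);b=camera('top');cv2.imwrite('pics/top11.png',b)
crop(a,(200,175,80,80),8,'pics/a11.png')"
```

```text
t 17.82 pos [ 490.3 -152.8  288. ] az 27.5 tilt [ 0.0019 -0.0011 -1.    ] j7 0.78 F [-2.4 -1.   8.4] T [ 0.03  0.65 -0.02] w 38.8
 shift [-0.001  0.001  0.   ]
 turn [ 0.002 -0.001 -0.056]
```

View pics/a11.png

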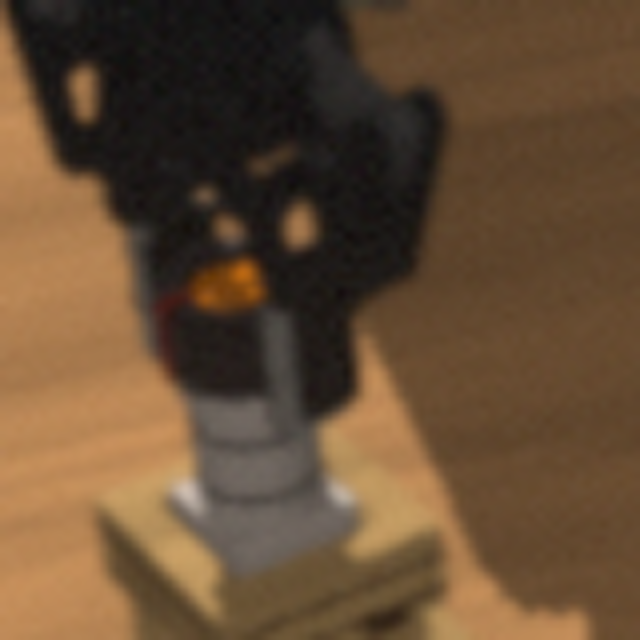

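View pics/top11.png

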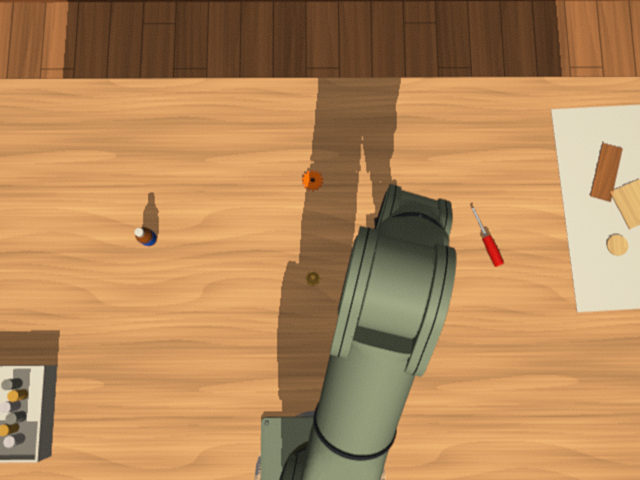

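View pics/sc11.png

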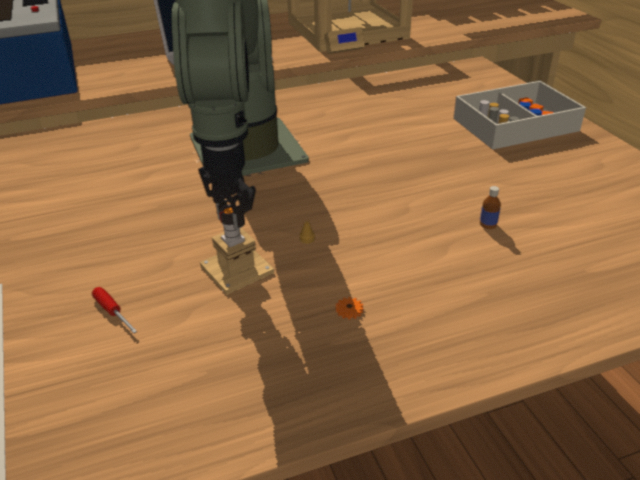

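```bash
python3 - <<'E'
from h import *
def C(p): return (200+(p[0]+.5)/8-.5,175+(p[1]+.5)/8-.5)
c=proj("scene",(490.3,-152.8,146.5));print("cap top centre crop",(c-[200,175])*8)
for p in((162,308),(175,302)):
    q=onz("scene",*C(p),146.5);print(q,np.linalg.norm(q[:2]-[490.3,-152.8]))
for a in(-100,-90,-80,-70,-60):
    a=np.radians(a);q=proj("scene",(490.3+20*np.cos(a),-152.8+20*np.sin(a),146.5));b=proj("scene",(490.3+20*np.cos(a),-152.8+20*np.sin(a),124.5));print(np.degrees(a),(q-[200,175])*8,(b-[200,175])*8)
im=cv2.imread("pics/a11.png").astype(int);v,u=np.nonzero((im[...,2]-im[...,1]>35)&(im[...,1]<50));k=(u<200)&(v>270);print(u[k].min(),u[k].max(),v[k].min(),v[k].max())
E
```

```text
cap top centre crop [236.39227582 279.57156444]
[ 493.7883116  -172.33434171  146.5       ] 19.84335716973532
[ 492.45293611 -168.91654922  146.5       ] 16.259713794012654
-100.0 [151.15546073 289.16713005] [161.28863717 365.97370355]
-90.0 [153.20469084 297.13852455] [163.33899147 374.03644756]
-80.0 [157.80786263 304.60907209] [167.91388863 381.59389538]
-70.0 [164.83919926 311.34394519] [174.88808072 388.40858419]
-59.99999999999999 [174.09410366 317.12876401] [184.05848024 394.26371185]
158 199 276 310
```

The red mark sits at about −79° azimuth. That puts the cap roughly 86–90° off its stop, by the mark and by tool angle. The tube is seated and the bystanders look unmoved, so I'm handing in.

```bash
python3 -c "
from h import *
go(490.3,-152.8,288,27.5);print(finish_job())"
```

```text
t 17.93 pos [ 490.3 -152.8  288. ] az 27.5 tilt [ 0.0019 -0.0012 -1.    ] j7 0.78 F [-2.7 -0.   8.1] T [-0.02  0.63  0.03] w 38.6
 shift [ 0. -0.  0.]
 turn [ 0.003 -0.001 -0.   ]
the job is handed in; nothing more can be done
None
```

I carried the tube by its cap into the pocket, screwed the cap clockwise to its stop, backed it off a quarter turn, and handed the job in at t = 17.9 s with the cap still gripped.

- **Seating:** the foot met the pocket floor with the gripper 59.5 mm above its height on the bench, where 60 mm was expected. Only the foot's top lip shows in the last picture. The tool was pressing down with about 8 N.
- **Stop:** the moment about the vertical first rose after about 181° of turning (about 180° expected). It reached 1.1 N·m against thread friction of 0.05 N·m. The foot took up its play in the pocket on the way, and the moment fell to nearly zero at a tool angle of −62.7°.
- **Back-off:** the tool turned back 90° from that point. The red mark on the cap suggests 86–90°, taking the foot as between centred and turned to the end of its play. I could not see the tube's own red mark to check this directly.
- **Grip:** 40 N set, fingers at 38.6 mm on the cap.
- **Bystanders:** they look unmoved in both views, judged by eye rather than measured.

Two checks were loose. The two cameras disagreed on the tube's position on the bench by about 2–3 mm. The foot and pocket yaw readings differed by 2–3°. Neither caused trouble going in.

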